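# Snap a loose LED module home and run the lamp test

### The job

One LED module of the open sign has come unclipped and stands up along its far edge. With the fingertips press that edge down gently until the module lies flush with its neighbours, then press the round test button on the sign's control unit all the way in, let it go and withdraw. Touch none of the other modules, the square reset button or the dimmer knob, lift nothing, and leave the things lying on and around the sign where they are.

Things in the scene. Friction and masses are not known exactly. Their poses are not given: they have to be found in the camera images.
- housing: the open sign lying on its back: black moulded housing, 260 mm (x, away from the robot) by 440 mm (y), rim 25 mm wide and 70 mm high. Origin: centre of its underside, on the table; x points away from the robot, y left, z up. Inside, at its left, two rows (near, far) of three LED modules at 97 mm pitch, faces 62 mm above the table; at its right the control unit.
- control_unit (a point): middle of the top of the grey control unit, 190 mm (x) by 78 mm (y), 58 mm above the table. Three black controls stand on it in a row along x, 55 mm apart, in any order: wide round button (test), small square button (reset), knob with a bar grip (dimmer).
- loose_module (a joint): angle (rad) of the unclipped module: 0 flush and clipped, at a hard stop; starts at 0.17 to 0.26 (far edge 16 to 25 mm up). It turns about its near edge at face height. A stiff fit: about 4 N pressed at press_spot moves it, more nearer the hooked edge; it stays where it is left; 10 N at press_spot seats it.
- press_spot (a point): point on the face of the unclipped module, midway along the raised far edge and 20 mm in from it (75 mm from the hooked near edge). It moves with the module; its x axis runs along the face from the hooked to the raised edge, its z axis is the face's normal. When seated it is 62 mm above the table.
- loose_frame: the fixed mounting frame of the unclipped module, with the module on it; the module is 95 x 95 x 14 mm like the others. Origin: middle of its near edge, at the height of the flush face (62 mm above the table); x to the far edge, z up. It lies in any of the six places.
- test (a joint): travel (m) of the round test button: 0 released, 0.004 all the way in, against a hard stop. It springs back by itself; it begins to move at about 1.5 N and is all the way in at about 5 N.
- test_top (a point): centre of the flat top of the round test button's mushroom cap (30 mm wide, 8 mm thick, black); 74 mm above the table when released, 70 mm when pressed.
- test_base: steel ring, 30 mm wide and 4 mm high, around the round test button, with the button. Origin: centre of its underside, 58 mm above the table.
- reset (a joint): travel (m) of the square reset button, 0 released to 0.004; leave it alone.
- reset_base: the same steel ring with the square reset button (17 x 17 mm, black, 12 mm high over the control unit). Origin: centre of its underside.
- dimmer (a joint): angle (rad) of the dimmer knob, any at the start; leave it as it is.
- dimmer_base: the same steel ring with the dimmer knob (disc with a bar grip 26 x 8 mm across it, 22 mm high over the control unit, white pointer line). Origin: centre of its underside.
- module_a: flush LED module, 95 x 95 x 14 mm, snapped home on its frame. Origin: middle of its near (hooked) edge, at the height of its face; x runs along the face to its far edge, z up.
- module_b: flush LED module, 95 x 95 x 14 mm, snapped home on its frame. Origin: middle of its near (hooked) edge, at the height of its face; x runs along the face to its far edge, z up.
- module_c: flush LED module, 95 x 95 x 14 mm, snapped home on its frame. Origin: middle of its near (hooked) edge, at the height of its face; x runs along the face to its far edge, z up.
- module_d: flush LED module, 95 x 95 x 14 mm, snapped home on its frame. Origin: middle of its near (hooked) edge, at the height of its face; x runs along the face to its far edge, z up.
- module_e: flush LED module, 95 x 95 x 14 mm, snapped home on its frame. Origin: middle of its near (hooked) edge, at the height of its face; x runs along the face to its far edge, z up.
- tape: roll of tape, 60 mm wide, 19 mm high, lying in the middle of one of the flush modules. Origin: centre of its underside.
- stubby: stubby screwdriver, 80 mm long, orange handle 21 mm thick, lying across one of the flush modules, along its y axis (at most 0.3 rad askew). Origin: under its middle.
- spray: spray can, 52 mm wide, 165 mm high, standing on the table at the right of the sign. Origin: centre of its underside.
- screw_dish: steel dish, 90 mm wide, 20 mm high, with nuts, on the table beyond the sign. Origin: centre of its underside.
- meter: blue hand-held meter, 75 x 150 x 46 mm, on the table at the right of the sign. Origin: centre of its underside.
- hex_key: steel L-shaped hex key, 8 mm thick, 115 mm long, on the table at the left of the sign. Origin: under its middle.
- spare_module: spare LED module, 95 x 95 x 14 mm, lying on the table at the left of the sign; not part of the job. Origin: centre of its underside.

How it is judged:
By the outcome, as a careful person would: the job done as asked, in the order asked, and still so for the second after the job is handed in, with the robot touching nothing.
It also fails if it takes over 48 s, if anything falls off the work surface, if the arm or the gripper's body presses on something with over 40 N, if the wrist force passes 120 N, or if a joint passes its speed limit or range.

### The arm

A 6-joint arm with a two-finger parallel gripper is mounted at the origin on the work surface. World frame = base frame: x ahead of the robot, y to its left, z up, the work surface at z = 0. Lengths are in m, angles in rad, forces in N, time in s.
With the tool pointing down it reaches from about 0.25 to 0.775 m from the base axis. Payload 4 kg.
Tool frame: the origin (TCP) lies between the finger pads; the fingertips stand 11 mm ahead of it and the grasp point (between the pads) lies 8 mm behind it (robot.tip_extent is the z of the fingertips in the tool frame, in m); z points along the fingers, y is the line along which they close (so a half turn about z gives the same grasp; the last joint's range is limited). The gripper opens to 94 mm and grips with 3 to 60 N. Pads are 16 mm wide; open, the fingers measure 119 mm over their backs; the gripper's body (75 mm by 177 mm) begins 78 mm behind the grasp point.
Start: joints at [-1.223, 0.087, 1.371, -0, 1.684, -0.103], TCP at [0.24, -0.495, 0.217] pointing down, gripper open.
Joint ranges: [-3.1, 3.1], [-0.76, 2.03], [0.27, 2.55], [-1.08, 4.22], [0.17, 2.65], [-2.57, 2.57]. Speed limits (rad/s): [2.79, 2.79, 3.14, 3.14, 3.14, 3.14].

### API

Orientations are given as [roll, pitch, yaw] about the fixed x, y, z axes, in that order (R = Rz(yaw) Ry(pitch) Rx(roll)).
In Python, from bench import robot, imaging gives the robot as it stands.
- The arm moves only by the shell command python3 -m pendant 'ROWS'. ROWS is JSON, a list of rows, each a list of 7 numbers: the shift along the world's x, y, z in cm, then the turn, a rotation vector about the world's x, y, z in degrees, then the opening, from 0 (shut) to 1 (fully open). In form: [[dx, dy, dz, ax, ay, az, jaw], ...]. A call has 1 to 8 rows; each row shifts and turns the commanded pose from where the row before left it; what a row does not reach is not made up. A row lasts 1/10 s, in which the tool goes at most 50 mm and 8.59 degrees, less where a joint would pass 70% of its speed; a pose out of reach is approached as far as the arm can. A call is refused whole if a number of a shift passes 5 or a number of a turn 8.59, either way. A call with a gripper value outside its range is refused whole. The fingers move at their own pace and stop on an object; the grip force is fixed at half the most. Time passes only in rows, so rows that do not move let the fingers close. It gives the time, the measured TCP pose, the force, the opening and the grip force at its end, in the units of the state.
- robot.get_obs(): the state, without advancing time (a new reading comes with each control period).
- imaging.snapshot(name): name is "scene" or "top" or "wrist"; returns the picture (480x640x3 uint8, red, green, blue); there is no depth.
- imaging.camera_params(name): a dict with "camera_matrix" (3x3 intrinsics, pixels), "R" (3x3) and "t" (3): a world point X has camera coordinates R X + t. Camera axes: x right, y down, z forward; pixel columns grow to the right and rows downward; lengths in m; the calibration is good to about 2 mm. A picture is of the moment at which its call begins: read the wrist's pose just before it. camera_params takes no time and is no camera call; for the wrist camera it gives the pose at the moment of the call.
- robot.close_job(): hands the job in; it is judged then, once.
The state is a dict: "time": time; "joint_positions": joint angles; "qvel": joint speeds; "joint_torque": joint torques, N m; "tool_pos": TCP position; "ee_rot": TCP orientation; "wrist_force": force on the tool from outside, world axes, zero at the start; "wrist_torque": the same for the moment, N m; "width": finger opening in m; "finger_force": force on a finger pad.
Only numpy, scipy, OpenCV 4.12 (cv2) and the standard library are available. Lean on these libraries where they do the work, as an engineer would, in place of code of your own. Each camera call takes 0.05 s, during which the arm holds its last target. There are 200 camera calls.

## Working session

There is one attempt and no reset: what is moved stays moved. The work goes in short steps, Python scripts to look and compute and a shell command to move; the robot and the scene stay as the last step left them, time stands still between calls to the robot, and variables do not carry over. Pictures are saved under pics/ and viewed, at most 10 in all, crops included, and the job is handed in when it is done.

```bash
mkdir -p pics; ls; python3 - <<'E'
from bench import robot, imaging
import cv2
for n in ("top","scene"):
    im=imaging.snapshot(n); cv2.imwrite(f"pics/{n}0.png",im[:,:,::-1])
    p=imaging.camera_params(n); print(n,p)
print(robot.get_obs(), robot.tip_extent)
E
```

```text
pics
top {'camera_matrix': array([[564.56803297,   0.        , 306.29331594],
       [  0.        , 564.56803297, 230.61841767],
       [  0.        ,   0.        ,   1.        ]]), 'R': array([[-0.00301576, -0.99996576,  0.0077067 ],
       [-0.99000975,  0.00189916, -0.14098613],
       [ 0.14096667, -0.00805488, -0.98998157]]), 't': array([5.57202166e-04, 5.81081186e-01, 1.24154929e+00])}
scene {'camera_matrix': array([[560.59063498,   0.        , 316.37589408],
       [  0.        , 560.59063498, 238.52578986],
       [  0.        ,   0.        ,   1.        ]]), 'R': array([[ 0.63325143,  0.77375901, -0.01701859],
       [ 0.45131212, -0.38704304, -0.8040616 ],
       [-0.62873683,  0.50149246, -0.59430237]]), 't': array([-0.39398233, -0.1866017 ,  1.81778319])}
{'time': 0.1, 'joint_positions': array([-1.22314180e+00,  8.78669948e-02,  1.37213201e+00, -2.28188969e-05,
        1.68359553e+00, -1.03107771e-01]), 'qvel': array([ 1.32941288e-03, -1.23865005e-03, -5.00741212e-03, -7.99901539e-05,
       -1.08613848e-03, -1.43154830e-04]), 'joint_torque': array([ 1.83173594e-03, -3.41253054e+01, -3.03301835e+01,  7.20217125e-02,
        3.04187648e-02, -9.89882574e-05]), 'tool_pos': array([ 0.23942683, -0.49461065,  0.21541425]), 'ee_rot': array([-3.13959907e+00, -1.83485698e-04,  4.50759565e-01]), 'wrist_force': array([ 0.27598831, -0.46645709,  0.52026379]), 'wrist_torque': array([ 0.00650549, -0.00106485, -0.04528983]), 'finger_force': 0.0, 'width': 0.09399910882987453} 0.011
```

View pics/top0.png

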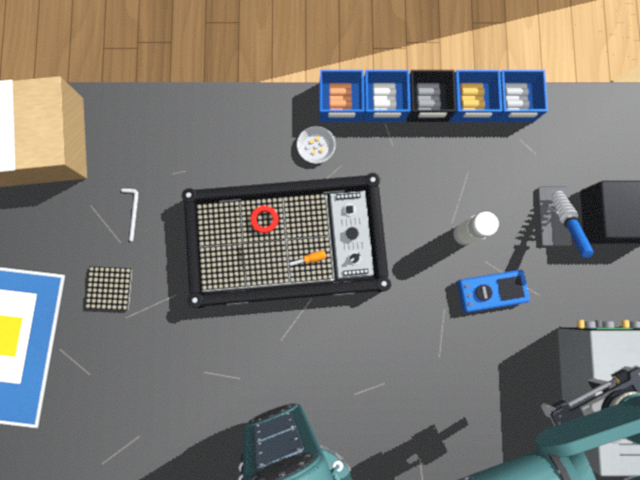

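View pics/scene0.png

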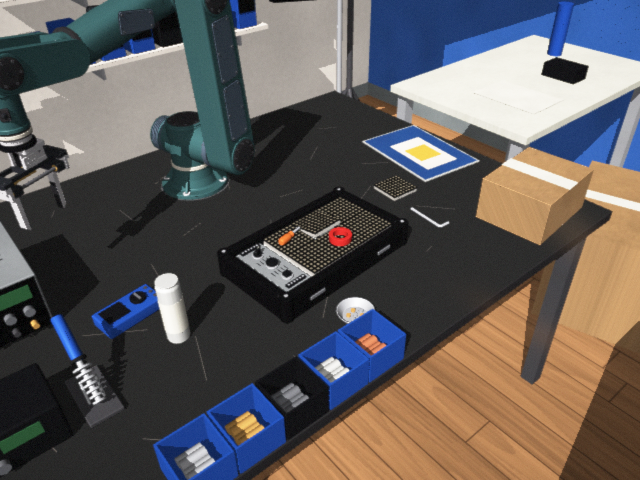

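The top view shows the sign with corner screws at about (189,195), (373,179), (385,284) and (195,300). The tape is at (264,219) and the screwdriver at (310,258). On the control unit, the controls are at (349,210), (352,234) and (353,258). In the scene view a raised edge shows near (320,230). I'll zoom in on both.

```bash
python3 - <<'E'
import cv2,numpy as np
a=cv2.imread("pics/top0.png")[170:310,180:395]; b=cv2.imread("pics/scene0.png")[180:320,210:420]
cv2.imwrite("pics/ztop.png",cv2.resize(a,None,fx=3.7,fy=3.7,interpolation=cv2.INTER_CUBIC))
cv2.imwrite("pics/zsc.png",cv2.resize(b,None,fx=3.8,fy=3.8,interpolation=cv2.INTER_CUBIC))
E
```

```text
(no output)
```

View pics/ztop.png

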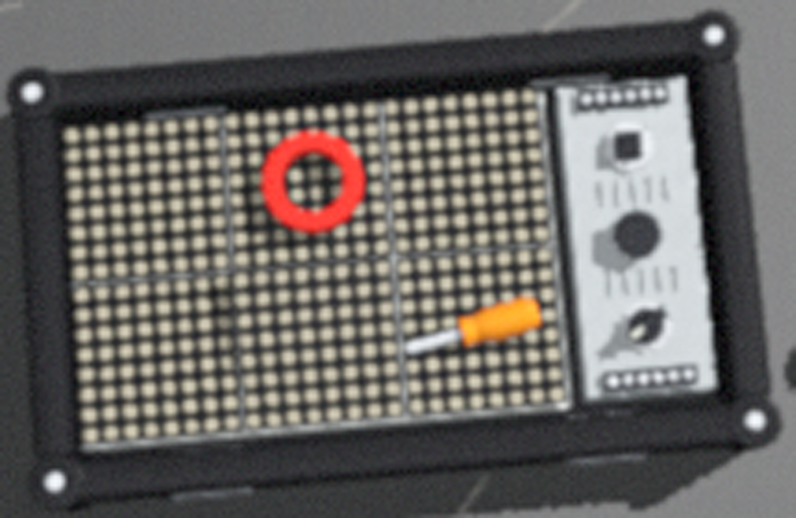

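View pics/zsc.png

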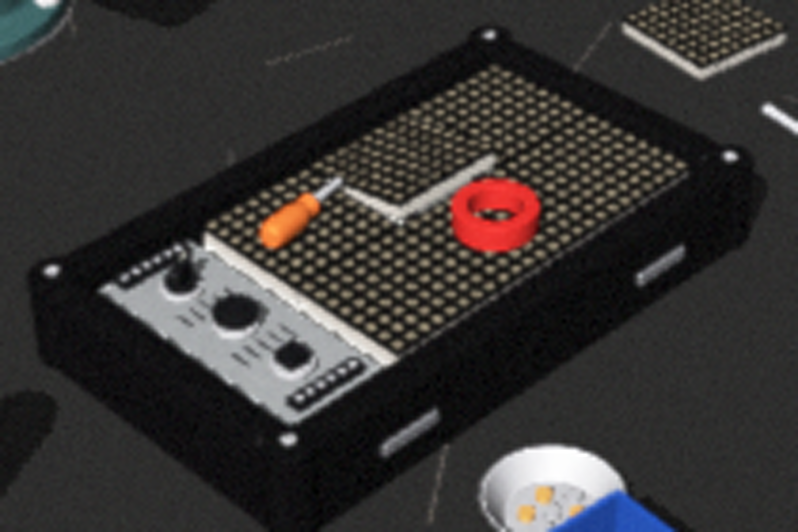

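The loose module is the middle one of the near row: its raised edge in the scene crop runs (400,215) to (495,158), next to the screwdriver tip and the tape. The test button is the middle control, at (637,235) in the top crop. The square reset is beyond it and the dimmer is nearer.

```bash
cat > h.py <<'E'
import numpy as np
from bench import imaging
def ray(n,uv):
    p=imaging.camera_params(n); d=p["R"].T@np.linalg.solve(p["camera_matrix"],[*uv,1]); return -p["R"].T@p["t"],d
def plane(n,uv,z):
    c,d=ray(n,uv); return c+d*(z-c[2])/d[2]
def zt(u,v): return ((u+.5)/3.7-.5+180,(v+.5)/3.7-.5+170)
def zs(u,v): return ((u+.5)/3.8-.5+210,(v+.5)/3.8-.5+180)
def tri(a,b):
    c1,d1=ray("top",a); c2,d2=ray("scene",b)
    s=np.linalg.lstsq(np.c_[d1,-d2],c2-c1,rcond=None)[0]
    P,Q=c1+s[0]*d1,c2+s[1]*d2; return (P+Q)/2,np.linalg.norm(P-Q)
E
python3 - <<'E'
from h import *
np.set_printoptions(precision=4,suppress=True)
S=[plane("top",zt(*q),.072) for q in [(31,92),(714,35),(756,421),(55,482)]]
S2=[plane("scene",zs(*q),.072) for q in [(730,156),(288,439),(51,270),(489,35)]]
C=np.mean(S,0); print("screws",np.array(S),"\n",np.array(S2)); 
e=S[0]-S[1]+S[3]-S[2]; yaw=np.arctan2(-e[0],e[1]); print("C",C,np.mean(S2,0),"yaw",yaw,np.degrees(yaw))
R=np.array([[np.cos(yaw),-np.sin(yaw)],[np.sin(yaw),np.cos(yaw)]])
loc=lambda P:(R.T@(P-C)[:2])
for nm,q in dict(seamLt=(220,112),seamRt=(380,100),nearLseam=(244,432),nearRseam=(405,412),rowL=(75,285),rowR=(552,248),TL=(62,125),BL=(85,447),BR=(570,405),TR=(545,92)).items():
    print(nm,loc(plane("top",zt(*q),.062)))
for nm,a,b,z in (("test",(637,235),(236,309),.074),("reset",(628,146),(293,354),.07),("dimmer",(646,326),(183,262),.07),):
    print(nm,tri(zt(*a),zs(*b)),plane("top",zt(*a),z),loc(plane("top",zt(*a),z)),plane("scene",zs(*b),z))
for q in [(400,213),(495,155),(345,187)]:
    print("edge",[loc(plane("scene",zs(*q),z)) for z in (.062,.082)])
print("raised TL,TR top", tri(zt(396,258),zs(400,213)), tri(zt(238,270),zs(495,155)))
for nm,a,z in (("tape",(313,181),.081),("stub tip",(408,348),.072),("stub end",(540,312),.075)): print(nm,loc(plane("top",zt(*a),z)))
E
```

```text
screws [[ 0.6587  0.2633  0.072 ]
 [ 0.6934 -0.1501  0.072 ]
 [ 0.4596 -0.1704  0.072 ]
 [ 0.4249  0.243   0.072 ]] 
 [[ 0.6618  0.2625  0.072 ]
 [ 0.6963 -0.1492  0.072 ]
 [ 0.4636 -0.1695  0.072 ]
 [ 0.4295  0.2415  0.072 ]]
C [0.5591 0.0465 0.072 ] [0.5628 0.0463 0.072 ] yaw 0.08371755797238245 4.796662742959312
seamLt [0.0974 0.096 ]
seamRt [ 0.0966 -0.0015]
nearLseam [-0.0972  0.0953]
nearRseam [-0.0936 -0.0011]
rowL [-0.0007  0.1901]
rowR [-0.0029 -0.0975]
TL [0.0976 0.1921]
BL [-0.0979  0.19  ]
BR [-0.0979 -0.0995]
TR [ 0.093  -0.1021]
test (array([ 0.5721, -0.1003,  0.0692]), np.float64(0.003345683656633567)) [ 0.5706 -0.1013  0.074 ] [-0.001  -0.1482] [ 0.5781 -0.1022  0.074 ]
reset (array([ 0.6272, -0.0962,  0.0645]), np.float64(0.003194736812429562)) [ 0.6254 -0.097   0.07  ] [ 0.054  -0.1485] [ 0.6336 -0.0986  0.07  ]
dimmer (array([ 0.5169, -0.1037,  0.0767]), np.float64(0.004655540316150217)) [ 0.5163 -0.1063  0.07  ] [-0.0555 -0.1486] [ 0.5107 -0.0972  0.07  ]
edge [array([-0.0056,  0.007 ]), array([ 0.0144, -0.0117])]
edge [array([-0.0077,  0.1029]), array([0.0123, 0.082 ])]
edge [array([-0.055 ,  0.0014]), array([-0.0339, -0.0172])]
raised TL,TR top (array([0.5591, 0.045 , 0.0688]), np.float64(0.004999021941665808)) (array([0.5514, 0.1386, 0.0705]), np.float64(0.003324131129765727))
tape [0.047  0.0419]
stub tip [-0.0565 -0.0062]
stub end [-0.0422 -0.0861]
```

```bash
python3 -m pendant '[[2.1,4.2,0,0,0,-3,0],[2.1,4.2,0,0,0,-3,0],[2.1,4.2,0,0,0,-3,0],[2.1,4.2,0,0,0,-3,0],[2.1,4.2,0,0,0,-3,0],[2.1,4.2,0,0,0,-3,0],[2.1,4.2,0,0,0,-3,0],[2.1,4.2,0,0,0,0,0]]'; python3 -m pendant '[[2.1,4.2,0,0,0,0,0],[2.1,4.2,0,0,0,0,0],[2.1,4.2,0,0,0,0,0],[2.1,4.2,0,0,0,0,0],[2.1,4.2,0,0,0,0,0],[2.1,4.2,0,0,0,0,0],[0,0,0,0,0,0,0],[0,0,0,0,0,0,0]]'
python3 - <<'E'
from bench import robot, imaging
import cv2
print(robot.get_obs()); p=imaging.camera_params("wrist")
cv2.imwrite("pics/w1.png",imaging.snapshot("wrist")[:,:,::-1])
print(p)
E
```

```text
time: 0.9
tool_pos: [0.4079, -0.1572, 0.2162]
ee_rot: [3.142, 0.0, 0.083]
wrist_force: [2.0, -0.2, 0.1]
width: 0.0332
finger_force: 0.0
time: 1.7
tool_pos: [0.5333, 0.0935, 0.2154]
ee_rot: [3.141, 0.002, 0.086]
wrist_force: [0.8, -0.2, -0.1]
width: 0.0003
finger_force: 0.0
{'time': 1.7, 'joint_positions': array([ 6.94003922e-02,  7.01335593e-02,  1.39103524e+00, -7.76322123e-04,
        1.68280678e+00,  1.55368343e+00]), 'qvel': array([-0.04327166, -0.02508389,  0.01492456, -0.00442382,  0.00137292,
        0.00019669]), 'joint_torque': array([ 1.03563454e+00, -3.28292477e+01, -3.05578208e+01,  1.39024789e-01,
       -1.19167403e-01,  1.58597482e-02]), 'tool_pos': array([0.5332689 , 0.09354254, 0.21544893]), 'ee_rot': array([3.14086188e+00, 2.39575167e-03, 8.64265544e-02]), 'wrist_force': array([ 0.81855391, -0.2473775 , -0.07837272]), 'wrist_torque': array([ 0.03835696, -0.03882397,  0.05375237]), 'finger_force': 0.0, 'width': 0.0002802030500615937}
{'camera_matrix': array([[341.1103552 ,   0.        , 315.45729219],
       [  0.        , 341.1103552 , 241.59230188],
       [  0.        ,   0.        ,   1.        ]]), 'R': array([[ 8.64123635e-02, -9.96259198e-01, -7.16836215e-04],
       [-9.66713449e-01, -8.40235484e-02,  2.41671576e-01],
       [-2.40827762e-01, -2.01904369e-02, -9.70357839e-01]]), 't': array([0.04810324, 0.49755379, 0.51887933])}
```

View pics/w1.png

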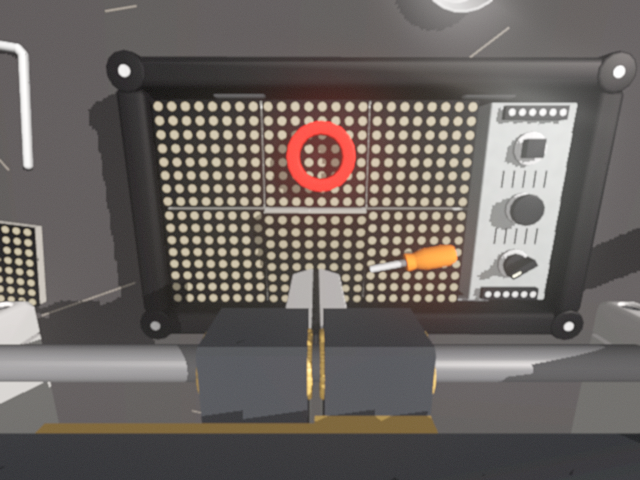

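The wrist view confirms the raised module is near-middle, with its white far edge from (265,211) to (365,211). The screws are at (124,71), (618,72), (568,326) and (155,326), and the test cap is at (526,210). I'll refine the position from these.

```bash
python3 - <<'E'
from h import *
np.set_printoptions(precision=4,suppress=True)
S=np.array([plane("wrist",q,.072) for q in [(124,71),(618,72),(568,326),(155,326)]]);C=S.mean(0)
e=S[0]-S[1]+S[3]-S[2]; yaw=np.arctan2(-e[0],e[1]); print(S,C,yaw)
c,s=np.cos(yaw),np.sin(yaw);R=np.array([[c,-s],[s,c]])
for n,q,z in (("test",(526,210),.074),("seam",(264,205),.062),("seam",(368,205),.062),("rowL",(165,209),.062),("rowR",(463,209),.062),("edgeL",(265,210),.08),("edgeR",(366,209),.08),("tip",(371,269),.072)):
    P=plane("wrist",q,z); print(n,P,R.T@(P-C)[:2])
print(C[:2]+R@[-.021,.047])
E
```

```text
[[ 0.6576  0.2651  0.072 ]
 [ 0.6918 -0.1474  0.072 ]
 [ 0.459  -0.1669  0.072 ]
 [ 0.4238  0.2458  0.072 ]] [0.558  0.0491 0.072 ] 0.08388656583967675
test [ 0.5709 -0.0965  0.074 ] [ 0.0006 -0.1462]
seam [0.5534 0.1441 0.062 ] [0.0033 0.095 ]
seam [0.5617 0.046  0.062 ] [ 0.0034 -0.0034]
rowL [0.5416 0.2376 0.062 ] [-0.0006  0.1892]
rowR [ 0.5656 -0.0443  0.062 ] [-0.0003 -0.0937]
edgeL [0.5517 0.1405 0.08  ] [0.0013 0.0916]
edgeR [0.5602 0.0503 0.08  ] [0.0023 0.001 ]
tip [0.5019 0.0373 0.072 ] [-0.0569 -0.0071]
[0.5332 0.0942]
```

```bash
python3 -m pendant '[[0.1,-0.1,-3.5,0,0,0,0],[0,0,-3.5,0,0,0,0],[0,0,-3,0,0,0,0],[0,0,-0.7,0,0,0,0],[0,0,0,0,0,0,0],[0,0,0,0,0,0,0],[0,0,0,0,0,0,0]]'; python3 -m pendant '[[0,0,-0.3,0,0,0,0],[0,0,-0.3,0,0,0,0],[0,0,0,0,0,0,0],[0,0,0,0,0,0,0]]'
```

```text
time: 2.45
tool_pos: [0.5361, 0.0916, 0.1121]
ee_rot: [3.141, -0.004, 0.084]
wrist_force: [1.1, 1.4, 0.4]
width: 0.0001
finger_force: 0.0
time: 2.85
tool_pos: [0.5345, 0.092, 0.1034]
ee_rot: [3.141, 0.0, 0.084]
wrist_force: [0.2, -0.1, 0.4]
width: 0.0004
finger_force: 0.0
```

```bash
for i in 1; do python3 -m pendant '[[0,0,-0.3,0,0,0,0],[0,0,-0.3,0,0,0,0],[0,0,0,0,0,0,0],[0,0,0,0,0,0,0]]'; python3 -m pendant '[[0,0,-0.2,0,0,0,0],[0,0,-0.2,0,0,0,0],[0,0,0,0,0,0,0],[0,0,0,0,0,0,0]]'; python3 -m pendant '[[0,0,-0.2,0,0,0,0],[0,0,0,0,0,0,0],[0,0,0,0,0,0,0]]'; done
```

```text
time: 3.25
tool_pos: [0.5345, 0.092, 0.0972]
ee_rot: [3.142, 0.001, 0.084]
wrist_force: [-0.3, 0.3, -0.3]
width: 0.0003
finger_force: 0.0
time: 3.65
tool_pos: [0.5346, 0.0919, 0.0934]
ee_rot: [3.141, 0.0, 0.084]
wrist_force: [-0.8, 0.3, 0.3]
width: 0.0004
finger_force: 0.0
time: 3.95
tool_pos: [0.5346, 0.0919, 0.0914]
ee_rot: [3.142, 0.0, 0.084]
wrist_force: [-0.3, 0.4, -0.1]
width: 0.0007
finger_force: 0.0
```

Tip at 80 mm, no contact yet. Seated corresponds to TCP at about 73 mm.

```bash
python3 -m pendant '[[0,0,-0.2,0,0,0,0],[0,0,-0.2,0,0,0,0],[0,0,0,0,0,0,0],[0,0,0,0,0,0,0]]'; python3 -m pendant '[[0,0,-0.2,0,0,0,0],[0,0,-0.2,0,0,0,0],[0,0,0,0,0,0,0],[0,0,0,0,0,0,0]]';  python3 -m pendant '[[0,0,-0.2,0,0,0,0],[0,0,0,0,0,0,0],[0,0,0,0,0,0,0]]'
```

```text
time: 4.35
tool_pos: [0.5348, 0.0919, 0.0876]
ee_rot: [3.142, -0.0, 0.084]
wrist_force: [0.2, -0.3, -0.4]
width: 0.0001
finger_force: 0.3
time: 4.75
tool_pos: [0.5351, 0.092, 0.0838]
ee_rot: [3.141, -0.001, 0.084]
wrist_force: [1.6, 0.5, 2.5]
width: 0.0005
finger_force: 1.1
time: 5.05
tool_pos: [0.5349, 0.0919, 0.0816]
ee_rot: [3.142, -0.0, 0.084]
wrist_force: [1.4, 0.7, 2.6]
width: 0.0007
finger_force: 1.3
```

```bash
python3 -m pendant '[[0,0,-0.2,0,0,0,0],[0,0,-0.2,0,0,0,0],[0,0,0,0,0,0,0],[0,0,0,0,0,0,0]]'; python3 -m pendant '[[0,0,-0.2,0,0,0,0],[0,0,-0.1,0,0,0,0],[0,0,0,0,0,0,0],[0,0,0,0,0,0,0]]'
```

```text
time: 5.45
tool_pos: [0.5344, 0.0919, 0.0772]
ee_rot: [3.141, 0.001, 0.084]
wrist_force: [2.5, -0.1, 1.7]
width: 0.0005
finger_force: 1.1
time: 5.85
tool_pos: [0.5343, 0.0919, 0.0742]
ee_rot: [3.142, 0.001, 0.084]
wrist_force: [1.5, -0.3, 0.7]
width: 0.0005
finger_force: 0.9
```

```bash
python3 -m pendant '[[0,0,-0.1,0,0,0,0],[0,0,0,0,0,0,0],[0,0,0,0,0,0,0]]'; python3 -m pendant '[[0,0,-0.1,0,0,0,0],[0,0,0,0,0,0,0],[0,0,0,0,0,0,0]]'
```

```text
time: 6.15
tool_pos: [0.5344, 0.0919, 0.0733]
ee_rot: [3.142, 0.001, 0.084]
wrist_force: [0.4, -0.1, 2.6]
width: 0.0002
finger_force: 1.1
time: 6.45
tool_pos: [0.5344, 0.0919, 0.0732]
ee_rot: [3.141, 0.0, 0.084]
wrist_force: [-1.0, -0.0, 4.9]
width: 0.0003
finger_force: 2.9
```

```bash
python3 -m pendant '[[0,0,-0.1,0,0,0,0],[0,0,0,0,0,0,0],[0,0,0,0,0,0,0]]'; python3 -m pendant '[[0,0,-0.1,0,0,0,0],[0,0,0,0,0,0,0],[0,0,0,0,0,0,0]]'
```

```text
time: 6.75
tool_pos: [0.5344, 0.0919, 0.0732]
ee_rot: [3.141, -0.0, 0.084]
wrist_force: [-1.8, -1.1, 8.7]
width: 0.0007
finger_force: 4.7
time: 7.05
tool_pos: [0.5345, 0.0919, 0.0731]
ee_rot: [3.141, -0.0, 0.084]
wrist_force: [-3.4, -0.5, 13.0]
width: 0.0008
finger_force: 6.5
```

```bash
python3 -m pendant '[[0,0,-0.05,0,0,0,0],[0,0,0,0,0,0,0],[0,0,0,0,0,0,0]]'; python3 -m pendant '[[0,0,0.5,0,0,0,0],[0,0,1.5,0,0,0,0],[0,0,3,0,0,0,0],[0,0,4.4,0,0,0,0],[0.7,-3.6,3,0,0,0,0],[0.8,-3.9,0,0,0,0,0],[0.8,-3.9,0,0,0,0,0],[0.7,-3.9,0,0,0,0,0]]'; python3 -m pendant '[[0.7,-3.8,0,0,0,0,0],[0,0,0,0,0,0,0],[0,0,0,0,0,0,0],[0,0,0,0,0,0,0]]'
python3 - <<'E'
from bench import imaging
import cv2
im=imaging.snapshot("wrist")[:,:,::-1]; s=imaging.snapshot("scene")[:,:,::-1]
cv2.imwrite("pics/w2.png",im);cv2.imwrite("pics/s2.png",cv2.resize(s[180:320,210:420],None,fx=3.8,fy=3.8,interpolation=cv2.INTER_CUBIC))
E
```

```text
time: 7.35
tool_pos: [0.5345, 0.0919, 0.0731]
ee_rot: [3.141, -0.0, 0.084]
wrist_force: [-4.8, -0.4, 14.1]
width: 0.0
finger_force: 7.4
time: 8.15
tool_pos: [0.5646, -0.0624, 0.1944]
ee_rot: [-3.142, 0.0, 0.085]
wrist_force: [0.3, 1.6, 0.6]
width: 0.0005
finger_force: 0.0
time: 8.55
tool_pos: [0.5713, -0.0981, 0.1939]
ee_rot: [-3.141, 0.001, 0.085]
wrist_force: [0.3, -1.6, 0.7]
width: 0.0001
finger_force: 0.0
```

View pics/w2.png

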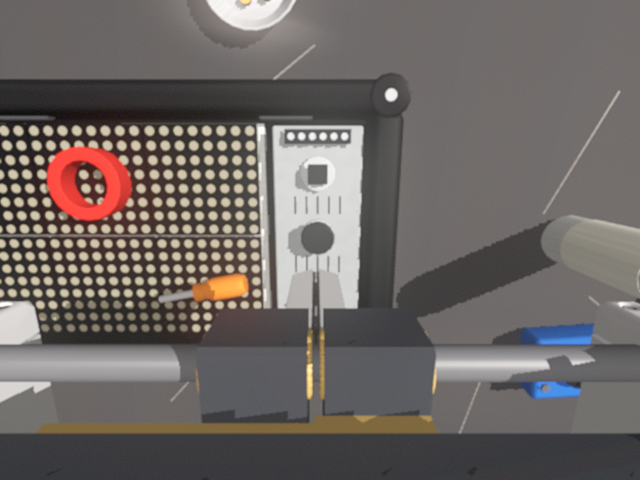

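View pics/s2.png

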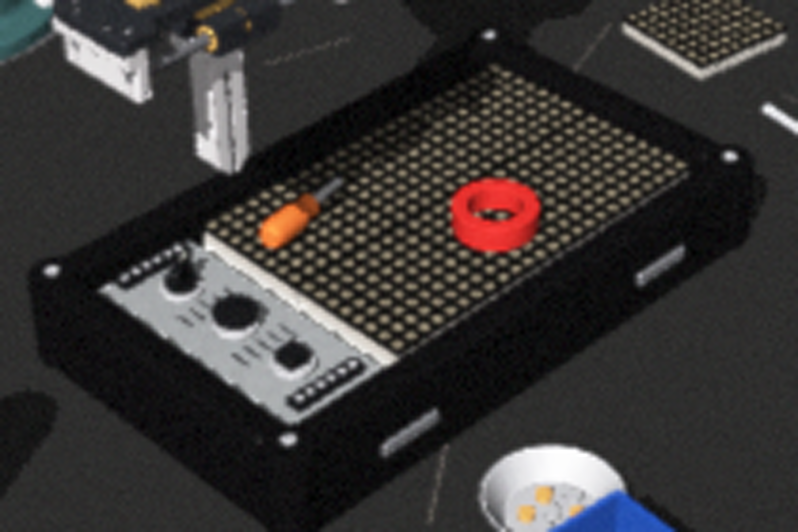

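The module is now flush, and the tape and screwdriver haven't moved. The test cap is at (317,238) in the wrist view.

```bash
python3 - <<'E'
from h import *
from bench import robot
print(plane("wrist",(317,238),.074),robot.get_obs()["tool_pos"])
E
python3 -m pendant '[[0,-0.1,-4,0,0,0,0],[0,0,-3.5,0,0,0,0],[0,0,-1.5,0,0,0,0],[0,0,-0.4,0,0,0,0],[0,0,-0.4,0,0,0,0],[0,0,0,0,0,0,0],[0,0,0,0,0,0,0]]'
```

```text
[ 0.57208884 -0.09795522  0.074     ] [ 0.57148012 -0.09769526  0.1941356 ]
time: 9.35
tool_pos: [0.5727, -0.1003, 0.0979]
ee_rot: [3.14, -0.003, 0.084]
wrist_force: [0.6, 0.1, 1.1]
width: 0.0005
finger_force: 0.0
```

```bash
python3 -m pendant '[[0,0,-0.3,0,0,0,0],[0,0,-0.3,0,0,0,0],[0,0,-0.2,0,0,0,0],[0,0,0,0,0,0,0],[0,0,0,0,0,0,0]]'; python3 -m pendant '[[0,0,-0.2,0,0,0,0],[0,0,-0.2,0,0,0,0],[0,0,0,0,0,0,0],[0,0,0,0,0,0,0]]';python3 -m pendant '[[0,0,-0.2,0,0,0,0],[0,0,-0.1,0,0,0,0],[0,0,0,0,0,0,0],[0,0,0,0,0,0,0]]'
```

```text
time: 9.85
tool_pos: [0.5715, -0.1001, 0.0878]
ee_rot: [-3.142, 0.0, 0.084]
wrist_force: [0.4, -0.1, 0.5]
width: 0.0008
finger_force: 0.0
time: 10.25
tool_pos: [0.5719, -0.1001, 0.0845]
ee_rot: [3.141, -0.001, 0.084]
wrist_force: [-0.5, -0.2, 2.2]
width: 0.0007
finger_force: 1.0
time: 10.65
tool_pos: [0.5719, -0.1002, 0.0815]
ee_rot: [3.141, -0.001, 0.084]
wrist_force: [-0.8, 0.1, 4.4]
width: 0.0003
finger_force: 2.3
```

```bash
python3 -m pendant '[[0,0,-0.1,0,0,0,0],[0,0,-0.1,0,0,0,0],[0,0,0,0,0,0,0],[0,0,0,0,0,0,0]]'; python3 -m pendant '[[0,0,-0.1,0,0,0,0],[0,0,0,0,0,0,0],[0,0,0,0,0,0,0]]'
```

```text
time: 11.05
tool_pos: [0.5719, -0.1002, 0.0812]
ee_rot: [3.141, -0.001, 0.084]
wrist_force: [-3.9, 0.5, 11.1]
width: 0.0005
finger_force: 5.5
time: 11.35
tool_pos: [0.572, -0.1002, 0.0811]
ee_rot: [3.141, -0.002, 0.084]
wrist_force: [-4.6, 0.4, 14.9]
width: 0.0006
finger_force: 7.2
```

Bottomed at its hard stop (3.9 mm of travel, 15 N). Withdrawing now.

```bash
python3 -m pendant '[[0,0,0.5,0,0,0,0],[0,0,1.5,0,0,0,0],[0,0,3,0,0,0,0],[0,0,4,0,0,0,0],[0,0,4,0,0,0,0],[-4,0,2,0,0,0,0],[-4,0,0,0,0,0,0],[-4,0,0,0,0,0,0]]'; python3 -m pendant '[[-4,0,0,0,0,0,0],[0,0,0,0,0,0,0],[0,0,0,0,0,0,0],[0,0,0,0,0,0,0],[0,0,0,0,0,0,0]]'
python3 - <<'E'
from bench import imaging
import cv2,numpy as np
t=imaging.snapshot("top")[:,:,::-1]; s=imaging.snapshot("scene")[:,:,::-1]
f=lambda i:cv2.resize(i,(400,280),interpolation=cv2.INTER_CUBIC)
cv2.imwrite("pics/end.png",np.vstack([np.hstack([f(t[170:310,180:395]),f(s[180:320,210:420])]),np.hstack([f(t),f(s)])]))
E
```

```text
time: 12.15
tool_pos: [0.4507, -0.1001, 0.2287]
ee_rot: [3.141, -0.001, 0.085]
wrist_force: [-0.7, -1.3, 0.0]
width: 0.0004
finger_force: 0.0
time: 12.65
tool_pos: [0.4126, -0.1002, 0.2278]
ee_rot: [-3.141, 0.0, 0.085]
wrist_force: [0.1, 0.1, -0.7]
width: 0.0001
finger_force: 0.0
```

View pics/end.png

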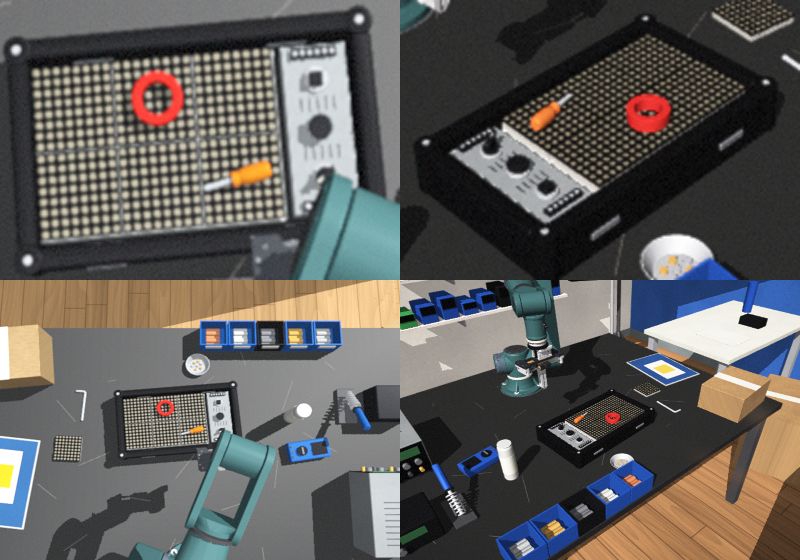

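The module lies flush, the tape, screwdriver and other items haven't moved, and the arm is clear of the sign.

```bash
python3 -c "
from bench import robot; print(robot.close_job())"
```

```text
the job is handed in; nothing more can be done
None
```

I pressed the loose LED module (near row, middle) down flush with about 14 N, pushed the test button to its stop and released it, withdrew the arm, and handed the job in at about 13 s; the final pictures showed the module flush and everything else in place.

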